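Probe the blind bore of a housing at the inspection desk

TASK

Take the depth probe with the orange head and lower it upright into the blind bore of the bare aluminium housing, gently, until its foot bottoms out. Hold it still there for two seconds, pressed lightly against the bottom, then let go and leave it standing in the bore for the reading. Do not disturb the blue-headed and black-headed probes.

Things in the scene. Friction and masses are not known exactly. Their poses are not given: they have to be found in the camera images.
- probe_center (a point): Depth probe with orange head, 140 mm tall, 140 to 270 g, standing upright on the desk: round steel foot 30 mm wide, 14 mm thick; 16 mm stem with black rings; the top 40 mm is the orange grip head, a cylinder 30 mm in diameter. Point: on its axis half-way up, 70 mm above the foot's underside; z up along the axis; the head's middle is 50 mm above it. This is the probe to use.
- housing_mouth (a point): Bare aluminium housing, a block 110 x 110 mm, 75 mm tall, fixed to the desk. A round blind bore, 48 mm in diameter and 60 mm deep, with a flat black floor, opens in the middle of its top. Point: centre of the bore's mouth, level with the top face, 75 mm above the desk; z up, x and y along its sides. A blue-painted housing of the same shape is not to be used.
- housing_floor (a point): Centre of the flat, rigid floor of the aluminium housing's bore, 60 mm straight below the mouth, 15 mm above the desk. With the probe bottomed and upright, its half-way point is 70 mm above this floor and its head spans 40 to 80 mm above the top face of the housing.
- blue_probe_center (a point): Depth probe with blue head, 140 mm tall, 140 to 270 g, standing upright on the desk: round steel foot 30 mm wide, 14 mm thick; 16 mm stem with black rings; the top 40 mm is the blue grip head, a cylinder 30 mm in diameter. Point: on its axis half-way up, 70 mm above the foot's underside; z up along the axis; the head's middle is 50 mm above it. A bystander: leave it standing.
- black_probe_center (a point): Depth probe with black head, 140 mm tall, 140 to 270 g, standing upright on the desk: round steel foot 30 mm wide, 14 mm thick; 16 mm stem with black rings; the top 40 mm is the black grip head, a cylinder 30 mm in diameter. Point: on its axis half-way up, 70 mm above the foot's underside; z up along the axis; the head's middle is 50 mm above it. A bystander: leave it standing.
Not all that is in view belongs to the job. Of the things like the part that bears housing_mouth, leave any that is yellow; of the rest the smaller one is meant.

How it is judged:
On the way:
1. the orange-headed probe is held still by the gripper for 1.2 s, upright and bottomed in the bore of the aluminium housing, pressing on it (horizontal distance between probe_center and housing_floor below 0.022 m and z of probe_center in the frame of housing_floor between 0.06 and 0.074 m and angle between probe_center's own z axis and vertical below 0.175 rad and linear speed of probe below 0.02 m/s and contact force between probe and housing above 0.3 N and contact force between the fingers and probe above 1 N), for 1.2 s.
At the end, for the whole second after the job is handed in: The orange-headed probe, let go, stands in the aluminium housing's bore: its half-way point within 22 mm sideways of the bore's axis and 60 to 74 mm above the bore floor, upright within 10 degrees and at rest (slower than 20 mm/s) (horizontal distance between probe_center and housing_floor below 0.022 m and z of probe_center in the frame of housing_floor between 0.06 and 0.074 m and angle between probe_center's own z axis and vertical below 0.175 rad and linear speed of probe below 0.02 m/s); the robot touches nothing.
It fails at once if the blue-headed probe is shifted by more than 30 mm or tipped by more than 20 degrees (distance of blue_probe_center from where it was at the start of the episode above 0.03 m or angle between blue_probe_center's own z axis and vertical above 0.35 rad).
It fails at once if the black-headed probe is shifted by more than 30 mm or tipped by more than 20 degrees (distance of black_probe_center from where it was at the start of the episode above 0.03 m or angle between black_probe_center's own z axis and vertical above 0.35 rad).
It fails at once if the orange-headed probe is rammed into the housing (over 70 N) (contact force between probe and housing above 70 N).
It also fails if it takes over 45 s, if anything falls off the work surface, if the arm or the gripper's body presses on something with over 40 N, if the wrist force passes 120 N, or if a joint passes its speed limit or range.

ROBOT

A 6-joint arm with a two-finger parallel gripper is mounted at the origin on the work surface. World frame = base frame: x ahead of the robot, y to its left, z up, the work surface at z = 0. Lengths are in m, angles in rad, forces in N, time in s.
With the tool pointing down it reaches from about 0.325 to 1 m from the base axis. Payload 5.1 kg.
Tool frame: the origin (TCP) lies between the finger pads; the fingertips stand 11 mm ahead of it and the grasp point (between the pads) lies 8 mm behind it (arm.nose_length is the distance from the TCP to the fingertips, in m); z points along the fingers, y is the line along which they close (so a half turn about z gives the same grasp; the last joint's range is limited). The gripper opens to 85 mm and grips with 20 to 120 N. Pads are 22 mm wide; open, the fingers measure 114 mm over their backs; the gripper's body (76 mm by 85 mm) begins 54 mm behind the grasp point. The pads swing forward as they close: fully open they stand 13 mm farther back than shut.
Start: joints at [-1.196, 0.124, 1.65, -0, 1.367, -0.083], TCP at [0.287, -0.583, 0.242] pointing down, gripper open.
Joint ranges: [-2.61, 2.61], [-1.02, 2.33], [0.03, 2.71], [-1.35, 4.49], [0.32, 2.68], [-2.91, 2.91]. Speed limits (rad/s): [2.57, 2.57, 3.14, 3.14, 3.14, 3.14].

INTERFACE

Orientations are given as a 3x3 rotation matrix whose columns are the frame's x, y, z axes.
In Python, from cell import sensors, viewer, job, arm gives the robot as it stands. The module is installed in compiled form; this text tells all that it offers.
- The arm moves only by the tool carry_out, never from a script. Its argument "targets" is a list of rows, each a list of 2 entries, a list of its own where there are three numbers: the shift along the tool's x, y, z in cm, then the turn, a rotation vector about the tool's x, y, z in degrees. A call has 1 to 12 rows; each row is the pose to reach, as a shift and turn from the pose commanded when the call began, along the tool's axes at that moment; what a row does not reach only later rows make up. A row lasts 1/12 s, in which the tool goes at most 41.7 mm and 7.16 degrees, less where a joint would pass 70% of its speed; a pose out of reach is approached as far as the arm can. A call with a gripper value outside its range is refused whole. "fingers" is the finger opening in cm, from 0 to 8.54, set as the call begins (left out, the last holds). The fingers move at their own pace and stop on an object; "grip_force" is the grip in N (left out, the last holds). Time passes only in rows, so rows that repeat a pose let the fingers close. It gives the time, the measured TCP pose, the force, the opening and the grip force at its end, in the units of the state.
- sensors.read_state(): the state, without advancing time (a new reading comes with each control period).
- viewer.read_camera(name): name is "scene" or "top" or "wrist"; returns the picture (480x640x3 uint8, red, green, blue); there is no depth.
- viewer.camera_info(name): a dict with "fovy" (degrees; the focal length in pixels is half the picture's height over the tangent of half this angle, whatever the lens; pixels are square), "cx", "cy" (the principal point, pixels), "origin" and "orientation" of the camera in the world; the wrist camera has in their place "tool_from_camera" (4x4, takes a point from camera to tool coordinates, whose origin is the TCP and whose axes are the flange's). Camera axes: x right, y down, z forward; pixel columns grow to the right and rows downward; lengths in m; the calibration is good to about 2 mm. A picture is of the moment at which its call begins: read the wrist's pose just before it. camera_info takes no time and is no camera call.
- job.close_job(): hands the job in; it is judged then, once.
The state is a dict: "time_s": time; "joint_pos": joint angles; "dq": joint speeds; "effort": joint torques, N m; "tcp_pos": TCP position; "orientation": TCP orientation; "contact_force": force on the tool from outside, world axes, zero at the start; "ft_torque": the same for the moment, N m; "width": finger opening in m; "grip_force": force on a finger pad.
Only numpy, scipy, OpenCV 4.12 (cv2) and the standard library are available. Lean on these libraries where they do the work, as an engineer would, in place of code of your own. Each camera call takes 0.05 s, during which the arm holds its last target. There are 200 camera calls.

## Working session

There is one attempt and no reset: what is moved stays moved. The work goes in short steps, Python scripts to look and compute and a tool call to move; the robot and the scene stay as the last step left them, time stands still between calls to the robot, and variables do not carry over. Pictures are saved under pics/ and viewed, at most 10 in all, crops included, and the job is handed in when it is done.

Besides the shell and the picture viewer there is one more tool, called after "Call:" as name(argument=value, ...), one argument or row to a line, values as JSON. carry_out: Moves the arm, as the interface text tells. Its arguments: {"type":"object","properties":{"targets":{"type":"array"},"fingers":{"type":"number"},"grip_force":{"type":"number"}},"required":["targets"]}

```bash
mkdir -p pics; python3 - <<'E'
from cell import sensors, viewer
import cv2
s=sensors.read_state(); print(s['tcp_pos'],s['orientation'],s['width'],s['time_s'],s['contact_force'])
for n in('scene','top'):
    cv2.imwrite(f'pics/{n}0.png',viewer.read_camera(n)[...,::-1]); print(viewer.camera_info(n))
print(viewer.camera_info('wrist'))
E
```

```text
[ 0.28701649 -0.58252778  0.24101845] [[ 8.97025616e-01  4.41977798e-01 -8.18883722e-04]
 [ 4.41978536e-01 -8.97023455e-01  1.97347358e-03]
 [ 1.37673603e-04 -2.13218538e-03 -9.99997717e-01]] 0.08544180175725898 0.0 [-0.15575188  0.46309901  0.23329516]
{'fovy': 46.163047728727044, 'cx': 314.52137980383907, 'cy': 247.16516990728633, 'origin': array([0.88392986, 0.71515582, 1.34746584]), 'orientation': array([[-0.81400253,  0.49952458, -0.29643732],
       [ 0.58069166,  0.68748083, -0.43608176],
       [-0.01403858, -0.52711033, -0.84968089]])}
{'fovy': 53.731200680671776, 'cx': 323.7154288939307, 'cy': 241.82684004374445, 'origin': array([0.35721707, 0.09864025, 1.08232029]), 'orientation': array([[-0.0115404 , -0.99638744,  0.08413614],
       [-0.99960452,  0.00933779, -0.02652577],
       [ 0.0256443 , -0.08440899, -0.99610115]])}
{'fovy': 66.5348085919464, 'cx': 320.7505879517557, 'cy': 240.4018882349702, 'tool_from_camera': array([[ 7.72900239e-04, -9.63665574e-01, -2.67110585e-01,
         6.71456771e-02],
       [ 9.99999606e-01,  6.28358842e-04,  6.26602461e-04,
         5.83769265e-04],
       [-4.35993922e-04, -2.67110965e-01,  9.63665680e-01,
        -1.32611218e-01],
       [ 0.00000000e+00,  0.00000000e+00,  0.00000000e+00,
         1.00000000e+00]])}
```

View pics/scene0.png

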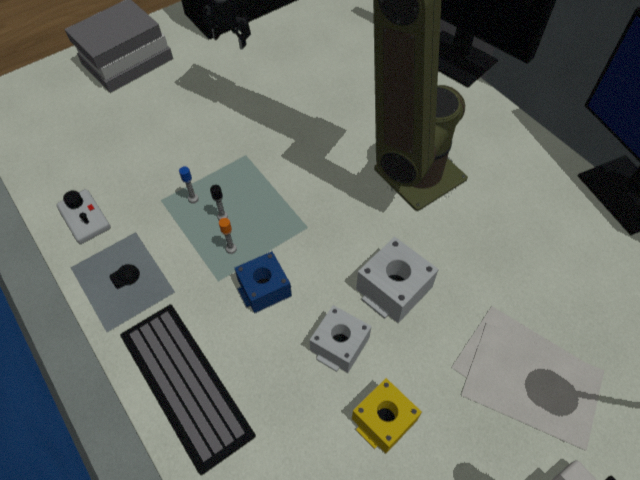

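View pics/top0.png

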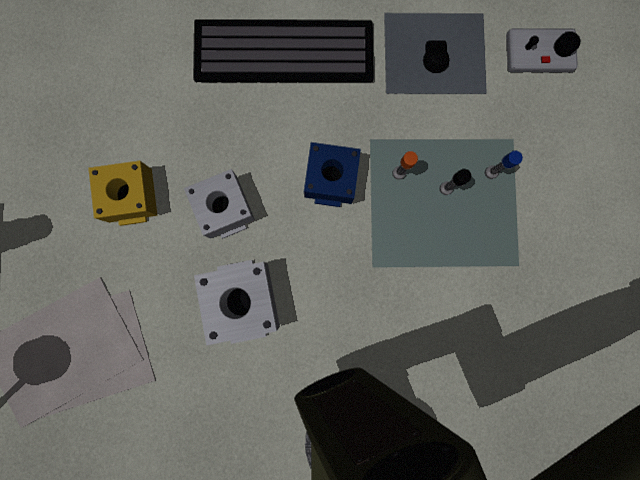

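Scene: orange-head probe at top (410,158), black (462,177), blue (512,158). Housings at top: yellow (118,190), blue (332,172), large aluminium (237,302), small aluminium (217,202). The small aluminium one fits: bare, not yellow, and the smaller of the two. I'll measure it and confirm in a crop.

```bash
cat > h.py <<'E'
import numpy as np, cv2
from cell import sensors, viewer
def ray(name,uv,z,pose=None):
    i=viewer.camera_info(name); f=240/np.tan(np.radians(i['fovy']/2))
    if name=='wrist':
        T=np.eye(4);T[:3,:3]=pose[1];T[:3,3]=pose[0];M=T@i['tool_from_camera'];R,o=M[:3,:3],M[:3,3]
    else: R,o=i['orientation'],i['origin']
    d=R@np.array([(uv[0]-i['cx'])/f,(uv[1]-i['cy'])/f,1]); return o+d*(z-o[2])/d[2]
E
python3 - <<'E'
from h import *
t=cv2.imread('pics/top0.png'); s=cv2.imread('pics/scene0.png')
for n,im in(('top',t),('scene',s)):
    h=cv2.cvtColor(im,cv2.COLOR_BGR2HSV)
    m=cv2.inRange(h,(5,150,90),(18,255,255)); k,l,st,c=cv2.connectedComponentsWithStats(m)
    i=1+st[1:,4].argmax(); print(n,'orange',c[i],st[i],ray(n,c[i],.125))
    # mouth: dark blob near guess
    for g in(((217,202),(237,302),(332,172)) if n=='top' else ((341,333),(398,270),(262,275))):
        m=cv2.inRange(im,(0,0,0),(80,80,80)) ; k,l,st,c=cv2.connectedComponentsWithStats(m); j=l[g[1],g[0]]
        print(g,st[j],c[j],ray(n,c[j],.075))
# block corners top small/large: world sizes from 4 bolts
for a,b in(((190,190),(241,219)),((205,282),(268,326))): print(np.linalg.norm(ray('top',a,.075)-ray('top',b,.075)))
print('foot',ray('top',(400,173),.014),'black head',ray('top',(463,176),.14),'blue head',ray('top',(513,158),.14))
a=cv2.resize(t[120:250,160:290],(520,520),interpolation=cv2.INTER_CUBIC); b=cv2.resize(t[140:200,380:440],(260,260),interpolation=cv2.INTER_CUBIC);c=cv2.resize(s[205:265,195:255],(260,260),interpolation=cv2.INTER_CUBIC)
cv2.imwrite('pics/crop.png',np.hstack([a,np.vstack([b,c])]))
E
```

```text
top orange [410.27516779 157.98657718] [404 152  14  14 149] [ 0.61050049 -0.10803359  0.125     ]
(217, 202) [206 191  23  22 395] [216.77974684 201.63544304] [0.53065254 0.2994552  0.075     ]
(237, 302) [219 288  32  31 765] [234.7372549  302.83267974] [0.31540454 0.26033426 0.075     ]
(332, 172) [ 304  142   66   65 3420] [335.73157895 174.59795322] [0.58791111 0.04414657 0.075     ]
scene orange [224.94074074 224.97037037] [219 218  12  16 135] [ 0.60792302 -0.10636654  0.125     ]
(341, 333) [333 326  17  16 163] [342.20245399 334.85276074] [0.53093386 0.30507955 0.075     ]
(398, 270) [389 261  21  20 249] [400.87951807 272.05220884] [0.3035029  0.25472453 0.075     ]
(262, 275) [253 267  19  17 253] [261.83794466 275.08300395] [0.59942176 0.05116714 0.075     ]
0.12593286425989575
0.16185501851754197
foot [ 0.60477856 -0.10727354  0.014     ] black head [ 0.56865669 -0.21169195  0.14      ] blue head [ 0.6055031  -0.31631336  0.14      ]
```

View pics/crop.png

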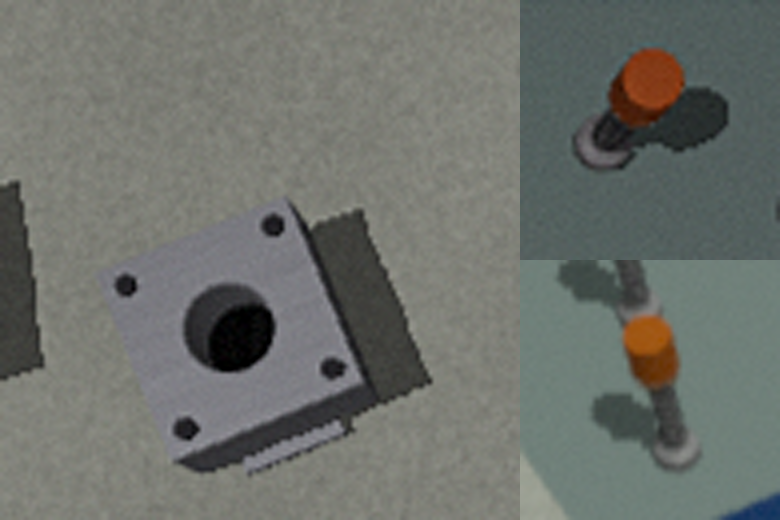

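The crop shows the small aluminium block with its bore at top pixel (217,202), 91 mm bolt pitch (diagonal about 126 mm). That fits a 110 mm block; the other one is larger. The orange probe stands upright at about (0.607, -0.107). Moving above it.

Call:
carry_out(
  targets=[
    [[4,-2.3,0],[0,0,0]],
    [[7.5,-4.3,0],[0,0,0]],
    [[11,-6.3,0],[0,0,0]],
    [[14.5,-8.3,0],[0,0,0]],
    [[18,-10.3,0],[0,0,0]],
    [[21.5,-12.3,0],[0,0,0]],
    [[25,-14.3,0],[0,0,0]],
    [[28.5,-16.3,0],[0,0,0]],
    [[32,-18.3,0],[0,0,0]],
    [[35.5,-20.3,0],[0,0,0]],
    [[39,-22.3,0],[0,0,0]],
    [[42,-24.1,0],[0,0,0]],
  ],
  fingers=8.54,
  grip_force=40,
)

```text
time_s: 1.1
tcp_pos: [0.5583, -0.1788, 0.2419]
orientation: [[0.897, 0.443, -0.0], [0.443, -0.897, 0.001], [-0.0, -0.001, -1.0]]
contact_force: [0.7, -0.7, 0.1]
width: 0.0854
grip_force: 0.0
```

Call:
carry_out(
  targets=[
    [[3,-1.8,0],[0,0,0]],
    [[5.5,-3.2,0],[0,0,0]],
    [[7.2,-4.1,0],[0,0,0]],
    [[7.7,-4.4,0],[0,0,0]],
    [[7.7,-4.4,0],[0,0,0]],
    [[7.7,-4.4,0],[0,0,0]],
  ],
)

```text
time_s: 1.6
tcp_pos: [0.6067, -0.1081, 0.2418]
orientation: [[0.897, 0.442, -0.001], [0.442, -0.897, -0.0], [-0.001, -0.0, -1.0]]
contact_force: [-0.2, -0.1, -0.3]
width: 0.0854
grip_force: 0.0
```

```bash
python3 - <<'E'
from h import *
s=sensors.read_state(); p=(s['tcp_pos'],s['orientation']); im=viewer.read_camera('wrist')[...,::-1].copy(); cv2.imwrite('pics/w1.png',im)
print(s['tcp_pos'],s['orientation'].round(4),s['time_s'])
h=cv2.cvtColor(im,cv2.COLOR_BGR2HSV); m=cv2.inRange(h,(5,150,60),(18,255,255)); k,l,st,c=cv2.connectedComponentsWithStats(m); i=1+st[1:,4].argmax()
for z in(.13,.14): print(c[i],st[i],ray('wrist',c[i],z,p))
E
```

```text
[ 0.60666792 -0.10809765  0.2418295 ] [[ 8.969e-01  4.422e-01 -1.100e-03]
 [ 4.422e-01 -8.969e-01 -3.000e-04]
 [-1.100e-03 -3.000e-04 -1.000e+00]] 1.6
[317.61190329 235.56416615] [ 297  211   42   49 1613] [ 0.60847435 -0.10558532  0.13      ]
[317.61190329 235.56416615] [ 297  211   42   49 1613] [ 0.61088179 -0.10449321  0.14      ]
```

View pics/w1.png

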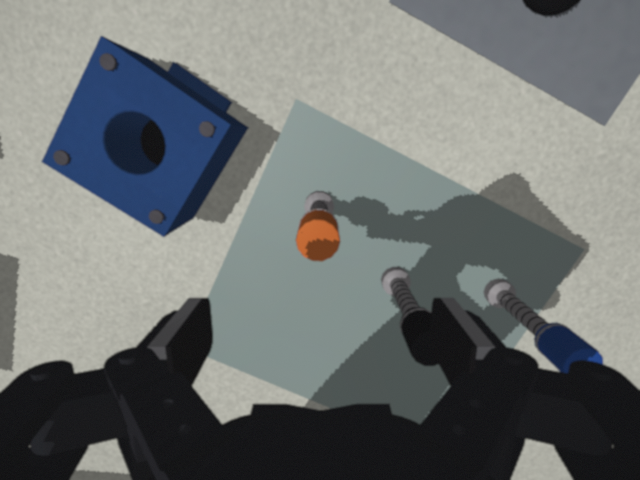

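The wrist view shows the orange head at (318,236), near the TCP axis between the fingers. Black (430,335) and blue stay clear of the finger paths by more than 40 mm. Descend and grip at head mid-height.

Call:
carry_out(
  targets=[
    [[0.1,-0.1,2],[0,0,0]],
    [[0.2,-0.1,4.5],[0,0,0]],
    [[0.2,-0.1,7],[0,0,0]],
    [[0.2,-0.1,9.2],[0,0,0]],
    [[0.2,-0.1,11],[0,0,0]],
    [[0.2,-0.1,12.2],[0,0,0]],
    [[0.2,-0.1,12.8],[0,0,0]],
    [[0.2,-0.1,12.8],[0,0,0]],
    [[0.2,-0.1,12.8],[0,0,0]],
  ],
)

```text
time_s: 2.4
tcp_pos: [0.6088, -0.1066, 0.1151]
orientation: [[0.897, 0.441, 0.001], [0.441, -0.897, -0.0], [0.001, 0.001, -1.0]]
contact_force: [0.5, -0.5, -1.0]
width: 0.0855
grip_force: 0.0
```

Call:
carry_out(
  targets=[
    [[0,0,0],[0,0,0]],
    [[0,0,0],[0,0,0]],
    [[0,0,0],[0,0,0]],
    [[0,0,0],[0,0,0]],
    [[0,0,0],[0,0,0]],
    [[0,0,0],[0,0,0]],
    [[0,0,0],[0,0,0]],
    [[0,0,0],[0,0,0]],
    [[0,0,0],[0,0,0]],
    [[0,0,0],[0,0,0]],
    [[0,0,0],[0,0,0]],
    [[0,0,0],[0,0,0]],
  ],
  fingers=2,
  grip_force=40,
)

```text
time_s: 3.4
tcp_pos: [0.6088, -0.1058, 0.1151]
orientation: [[0.897, 0.442, 0.001], [0.442, -0.897, 0.0], [0.001, 0.0, -1.0]]
contact_force: [-1.7, 2.7, 5.7]
width: 0.0293
grip_force: 39.7
```

Call:
carry_out(
  targets=[
    [[0,0,-0.5],[0,0,0]],
    [[0,0,-1.5],[0,0,0]],
    [[0,0,-3],[0,0,0]],
    [[0,0,-5],[0,0,0]],
    [[0,0,-7],[0,0,0]],
    [[0,0,-9],[0,0,0]],
    [[0,0,-10.5],[0,0,0]],
    [[0,0,-11.5],[0,0,0]],
    [[0,0,-12],[0,0,0]],
    [[0,0,-12],[0,0,0]],
  ],
  grip_force=60,
)

```text
time_s: 4.23
tcp_pos: [0.6089, -0.1062, 0.2355]
orientation: [[0.897, 0.442, 0.002], [0.442, -0.897, -0.001], [0.001, 0.001, -1.0]]
contact_force: [0.1, -0.1, -1.8]
width: 0.0289
grip_force: 59.3
```

Call:
carry_out(
  targets=[
    [[0.2,-0.8,0],[0,0,0]],
    [[0.7,-2.5,0],[0,0,0]],
    [[1.3,-5,0],[0,0,0]],
    [[2.1,-7.7,0],[0,0,0]],
    [[2.8,-10.4,0],[0,0,0]],
    [[3.6,-13.2,0],[0,0,0]],
    [[4.3,-16,0],[0,0,0]],
    [[5.1,-18.8,0],[0,0,0]],
    [[5.9,-21.6,0],[0,0,0]],
    [[6.5,-24,0],[0,0,0]],
    [[6.9,-25.5,0],[0,0,0]],
    [[7.0,-25.9,0],[0,0,0]],
  ],
)

```text
time_s: 5.23
tcp_pos: [0.555, 0.1598, 0.2324]
orientation: [[0.896, 0.445, -0.003], [0.445, -0.896, 0.0], [-0.003, -0.002, -1.0]]
contact_force: [0.2, -0.1, -1.6]
width: 0.0289
grip_force: 59.5
```

```bash
python3 - <<'E'
from h import *
import time
s=sensors.read_state(); print(s['tcp_pos'],s['orientation'].round(4),s['time_s'],s['width'],s['contact_force'],s['dq'].round(3))
im=viewer.read_camera('wrist')[...,::-1].copy(); cv2.imwrite('pics/w2.png',im)
cv2.imwrite('pics/s2.png',viewer.read_camera('scene')[...,::-1])
E
```

```text
[0.55497122 0.15983454 0.23237832] [[ 8.956e-01  4.448e-01 -3.400e-03]
 [ 4.448e-01 -8.956e-01  3.000e-04]
 [-2.900e-03 -1.800e-03 -1.000e+00]] 5.2333 0.02894712860856994 [ 0.15565359 -0.09702681 -1.57967156] [ 0.044  0.007 -0.013 -0.032 -0.002  0.057]
```

View pics/w2.png

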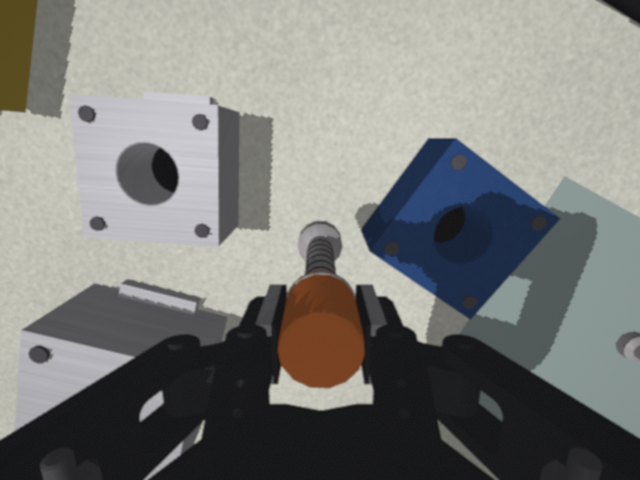

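The wrist view shows the probe held, with its foot at about (320,240) and the aluminium bore mouth at about (148,173).

```bash
python3 - <<'E'
from h import *
R=np.array([[.8956,.4448,-.0034],[.4448,-.8956,.0003],[-.0029,-.0018,-1]]);p=(np.array([.55497,.15983,.23238]),R)
m=ray('wrist',(148,173.3),.075,p); print(m)
b=[ray('wrist',q,.075,p) for q in((87,114),(201,122),(98,223),(203,231))]; print(np.mean(b,0),np.linalg.norm(b[0]-b[3]))
print('foot tool offs',R.T@(ray('wrist',(320.5,241),.12,p)-p[0]), R.T@(ray('wrist',(320.5,241),.13,p)-p[0]))
print('to go (tool cm)',100*R.T@(m-p[0]))
E
```

```text
[0.53146003 0.29866808 0.075     ]
[0.53028145 0.29864704 0.075     ] 0.12031570536545665
foot tool offs [-0.0011979   0.00057235  0.11238378] [0.00159378 0.00057275 0.10237553]
to go (tool cm) [  4.11560546 -13.45173384  15.75015853]
```

Call:
carry_out(
  targets=[
    [[0.3,-1,0],[0,0,0]],
    [[1,-3.5,0],[0,0,0]],
    [[1.8,-6.3,0],[0,0,0]],
    [[2.6,-9,0],[0,0,0]],
    [[3.3,-11.4,0],[0,0,0]],
    [[3.8,-13,0],[0,0,0]],
    [[4,-13.7,0],[0,0,0]],
    [[4,-13.8,0],[0,0,0]],
    [[4,-13.8,0],[0,0,0]],
    [[4,-13.8,0],[0,0,0]],
    [[4,-13.8,0],[0,0,0]],
  ],
)

```text
time_s: 6.25
tcp_pos: [0.532, 0.2976, 0.2343]
orientation: [[0.898, 0.441, -0.0], [0.441, -0.898, -0.0], [-0.0, 0.0, -1.0]]
contact_force: [-0.2, -0.9, -2.1]
width: 0.0289
grip_force: 59.7
```

```bash
python3 - <<'E'
from h import *
s=sensors.read_state(); p=(s['tcp_pos'],s['orientation']); print(s['tcp_pos'],s['orientation'].round(4),s['time_s'],s['contact_force'])
im=viewer.read_camera('wrist')[...,::-1]; cv2.imwrite('pics/w3.png',im)
print('to go',100*p[1].T@(np.array([.531,.2988,.13])-p[0]))
t=viewer.read_camera('top')[...,::-1]; 
cv2.imwrite('pics/w3b.png',np.hstack([im[100:420,160:480],cv2.resize(t[120:280,140:300],(320,320))]))
E
```

```text
[0.53204312 0.29761776 0.23428181] [[ 8.977e-01  4.405e-01 -0.000e+00]
 [ 4.405e-01 -8.977e-01 -3.000e-04]
 [-2.000e-04  3.000e-04 -1.000e+00]] 6.25 [-0.21835019 -0.93727575 -2.05259999]
to go [-0.03986788 -0.15479292 10.42814821]
```

View pics/w3b.png

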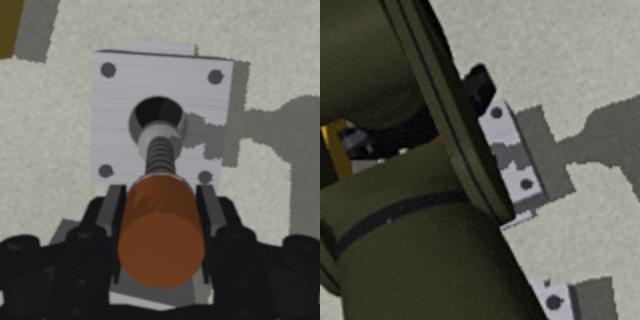

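The wrist crop shows the foot hanging over the bore, roughly aligned. A 1.5 mm correction is left, well within the 9 mm clearance. Descending.

Call:
carry_out(
  targets=[
    [[0,-0.1,0.4],[0,0,0]],
    [[0,-0.2,1.2],[0,0,0]],
    [[0,-0.2,2.2],[0,0,0]],
    [[0,-0.2,3.2],[0,0,0]],
    [[0,-0.2,4.1],[0,0,0]],
    [[0,-0.2,5],[0,0,0]],
    [[0,-0.2,5.9],[0,0,0]],
    [[0,-0.2,6.8],[0,0,0]],
    [[0,-0.2,7.6],[0,0,0]],
    [[0,-0.2,8.2],[0,0,0]],
    [[0,-0.2,8.5],[0,0,0]],
    [[0,-0.2,8.5],[0,0,0]],
  ],
)

```text
time_s: 7.35
tcp_pos: [0.5304, 0.3004, 0.1483]
orientation: [[0.897, 0.442, -0.001], [0.442, -0.897, -0.001], [-0.002, -0.0, -1.0]]
contact_force: [1.0, -1.0, -2.0]
width: 0.0287
grip_force: 59.7
```

Call:
carry_out(
  targets=[
    [[0,0,0.3],[0,0,0]],
    [[0,0,0.5],[0,0,0]],
    [[0,0,0.7],[0,0,0]],
    [[0,0,0.9],[0,0,0]],
    [[0,0,1.1],[0,0,0]],
    [[0,0,1.25],[0,0,0]],
    [[0,0,1.4],[0,0,0]],
    [[0,0,1.5],[0,0,0]],
    [[0,0,1.5],[0,0,0]],
    [[0,0,1.5],[0,0,0]],
  ],
)

```text
time_s: 8.18
tcp_pos: [0.5308, 0.3006, 0.1343]
orientation: [[0.897, 0.442, -0.0], [0.442, -0.897, -0.0], [-0.0, 0.0, -1.0]]
contact_force: [0.9, 0.1, -2.1]
width: 0.0289
grip_force: 59.7
```

About 4 mm remains; creep down.

Call:
carry_out(
  targets=[
    [[0,0,0.05],[0,0,0]],
    [[0,0,0.1],[0,0,0]],
    [[0,0,0.15],[0,0,0]],
    [[0,0,0.2],[0,0,0]],
    [[0,0,0.25],[0,0,0]],
    [[0,0,0.3],[0,0,0]],
    [[0,0,0.3],[0,0,0]],
    [[0,0,0.3],[0,0,0]],
  ],
)

```text
time_s: 8.85
tcp_pos: [0.5308, 0.3006, 0.1313]
orientation: [[0.897, 0.442, -0.0], [0.442, -0.897, -0.0], [-0.0, -0.0, -1.0]]
contact_force: [0.4, 0.5, -2.7]
width: 0.0289
grip_force: 59.7
```

Call:
carry_out(
  targets=[
    [[0,0,0.03],[0,0,0]],
    [[0,0,0.06],[0,0,0]],
    [[0,0,0.1],[0,0,0]],
    [[0,0,0.1],[0,0,0]],
    [[0,0,0.1],[0,0,0]],
  ],
)

```text
time_s: 9.27
tcp_pos: [0.5308, 0.3006, 0.1303]
orientation: [[0.897, 0.442, -0.0], [0.442, -0.897, -0.0], [-0.0, -0.0, -1.0]]
contact_force: [-0.2, 0.1, -2.1]
width: 0.0285
grip_force: 59.7
```

Call:
carry_out(
  targets=[
    [[0,0,0.03],[0,0,0]],
    [[0,0,0.06],[0,0,0]],
    [[0,0,0.1],[0,0,0]],
    [[0,0,0.1],[0,0,0]],
    [[0,0,0.1],[0,0,0]],
  ],
)

```text
time_s: 9.68
tcp_pos: [0.5311, 0.3007, 0.1302]
orientation: [[0.897, 0.442, 0.001], [0.442, -0.897, 0.0], [0.001, -0.0, -1.0]]
contact_force: [-0.3, -1.5, 3.9]
width: 0.0285
grip_force: 59.9
```

The foot has bottomed at the expected height, pressing with about 6 N. Hold for 2.2 s.

Call:
carry_out(
  targets=[
    [[0,0,0],[0,0,0]],
    [[0,0,0],[0,0,0]],
    [[0,0,0],[0,0,0]],
    [[0,0,0],[0,0,0]],
    [[0,0,0],[0,0,0]],
    [[0,0,0],[0,0,0]],
    [[0,0,0],[0,0,0]],
    [[0,0,0],[0,0,0]],
    [[0,0,0],[0,0,0]],
    [[0,0,0],[0,0,0]],
    [[0,0,0],[0,0,0]],
    [[0,0,0],[0,0,0]],
  ],
)

```text
time_s: 10.68
tcp_pos: [0.5312, 0.3008, 0.1302]
orientation: [[0.897, 0.442, 0.001], [0.442, -0.897, 0.0], [0.001, -0.0, -1.0]]
contact_force: [-1.3, -0.0, 5.3]
width: 0.0281
grip_force: 60.1
```

Call:
carry_out(
  targets=[
    [[0,0,0],[0,0,0]],
    [[0,0,0],[0,0,0]],
    [[0,0,0],[0,0,0]],
    [[0,0,0],[0,0,0]],
    [[0,0,0],[0,0,0]],
    [[0,0,0],[0,0,0]],
    [[0,0,0],[0,0,0]],
    [[0,0,0],[0,0,0]],
    [[0,0,0],[0,0,0]],
    [[0,0,0],[0,0,0]],
    [[0,0,0],[0,0,0]],
    [[0,0,0],[0,0,0]],
  ],
)

```text
time_s: 11.68
tcp_pos: [0.5312, 0.3007, 0.1302]
orientation: [[0.897, 0.442, 0.001], [0.442, -0.897, 0.001], [0.001, -0.0, -1.0]]
contact_force: [-0.9, -0.3, 4.4]
width: 0.0287
grip_force: 60.1
```

Call:
carry_out(
  targets=[
    [[0,0,0],[0,0,0]],
    [[0,0,0],[0,0,0]],
    [[0,0,0],[0,0,0]],
  ],
)

```text
time_s: 11.93
tcp_pos: [0.5312, 0.3008, 0.1302]
orientation: [[0.897, 0.442, 0.001], [0.442, -0.897, 0.001], [0.001, -0.0, -1.0]]
contact_force: [-1.6, -0.9, 5.4]
width: 0.0284
grip_force: 60.1
```

Release, then retreat straight up.

Call:
carry_out(
  targets=[
    [[0,0,0],[0,0,0]],
    [[0,0,0],[0,0,0]],
    [[0,0,0],[0,0,0]],
    [[0,0,0],[0,0,0]],
    [[0,0,0],[0,0,0]],
    [[0,0,0],[0,0,0]],
    [[0,0,0],[0,0,0]],
    [[0,0,0],[0,0,0]],
    [[0,0,0],[0,0,0]],
    [[0,0,0],[0,0,0]],
    [[0,0,0],[0,0,0]],
    [[0,0,0],[0,0,0]],
  ],
  fingers=8.5,
)

```text
time_s: 12.93
tcp_pos: [0.5308, 0.3005, 0.1293]
orientation: [[0.897, 0.442, 0.0], [0.442, -0.897, -0.0], [0.0, 0.0, -1.0]]
contact_force: [0.4, -0.3, -1.5]
width: 0.0847
grip_force: 0.0
```

Call:
carry_out(
  targets=[
    [[0,0,-0.5],[0,0,0]],
    [[0,0,-1.5],[0,0,0]],
    [[0,0,-3],[0,0,0]],
    [[0,0,-5],[0,0,0]],
    [[0,0,-7],[0,0,0]],
    [[0,0,-9],[0,0,0]],
    [[0,0,-11],[0,0,0]],
    [[0,0,-12],[0,0,0]],
    [[0,0,-12],[0,0,0]],
    [[0,0,-12],[0,0,0]],
  ],
)

```text
time_s: 13.77
tcp_pos: [0.531, 0.3007, 0.25]
orientation: [[0.897, 0.442, 0.001], [0.442, -0.897, 0.001], [0.001, 0.0, -1.0]]
contact_force: [1.0, -0.5, -0.3]
width: 0.0848
grip_force: 0.0
```

```bash
python3 - <<'E'
from h import *
w=viewer.read_camera('wrist')[...,::-1]; s=viewer.read_camera('scene')[...,::-1]
cv2.imwrite('pics/end.png',np.hstack([cv2.resize(w,(400,300)),cv2.resize(s[130:430,100:500],(400,300))]))
print(sensors.read_state()['width'])
E
```

```text
0.08525449324380974
```

View pics/end.png

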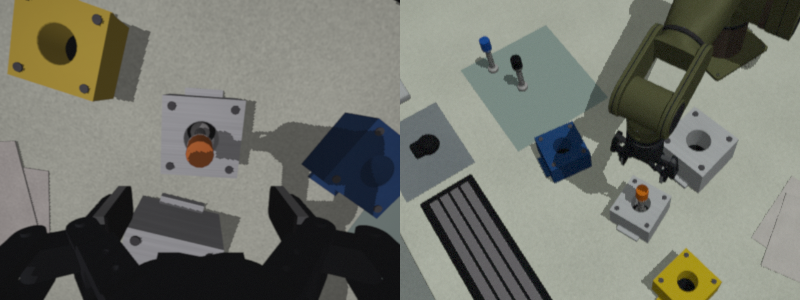

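The picture shows the orange probe standing upright in the small aluminium housing, wrist (202,145). The gripper is clear, and the blue and black probes are still standing.

```bash
python3 -c "
from cell import job; print(job.close_job())"
```

```text
the job is handed in; nothing more can be done
None
```

The orange-headed probe was lowered to the bottom of the small aluminium housing's bore, held there about 2.2 s at roughly 6 N, then released and left standing upright; the blue and black probes were not touched, and the job is handed in (no verdict was shown).

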